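# Find the rocking corner of the jig plate and shim it

## Robot

A 6-joint arm with a two-finger parallel gripper is mounted at the origin on a cart in front of the work surface, level with it; the furniture and walls round the work are solid. World frame = base frame: x ahead of the robot, y to its left, z up, the work surface at z = 0. Lengths are in mm, angles in rad, forces in N, time in s.
With the tool pointing down it reaches from about 350 to 875 mm from the base axis. Payload 4.2 kg.
Tool frame: the origin (TCP) lies midway between the tips of the shut fingers; the grasp point (between the pads) lies 19 mm behind it (manip.grip_depth is the distance from the TCP to the grasp point, in mm); z points along the fingers, y is the line along which they close (so a half turn about z gives the same grasp; the last joint's range is limited). The gripper opens to 87 mm and grips with 3 to 60 N. Pads are 19 mm wide; open, the fingers measure 117 mm over their backs; the gripper's body (75 mm by 190 mm) begins 51 mm behind the grasp point.
Start: joints at [1.014, 0.385, 0.008, 0, -1.194, -0.259], TCP at [455.137, 428.31, 222.55] pointing down, gripper open.
Joint ranges: [-3.14, 3.14], [-1.21, 2.06], [-1.07, 1.41], [-3.16, 2.05], [-2.99, -0.16], [-3.1, 3.1]. Speed limits (rad/s): [2.79, 2.79, 3.14, 3.14, 3.14, 3.14].

## Interface

Orientations are given as [roll, pitch, yaw] about the fixed x, y, z axes, in that order (R = Rz(yaw) Ry(pitch) Rx(roll)).
In Python, from workcell import manip gives the robot as it stands.
- The arm moves only by the tool drive_tool, never from a script. Its argument "motion" is a list of rows, each an object with "gripper": the gripper command: -1 is fully open, 1 is shut, values between are in proportion; "linear": the shift along the tool's x, y, z in mm, a list of three; "delta_rot": the turn, a rotation vector about the tool's x, y, z in rad, a list of three. A call has exactly 5 rows; each row shifts and turns the commanded pose from where the row before left it, along the tool's axes as they then stand; what a row does not reach is not made up. A row lasts 1/8 s, in which the tool goes at most 62.5 mm and 10.7 degrees, less where a joint would pass 70% of its speed; a pose out of reach is approached as far as the arm can. A call with a gripper value outside its range is refused whole. The fingers move at their own pace and stop on an object; "force" is the grip in N (left out, the last holds). Time passes only in rows, so rows that do not move let the fingers close, or fill a call up. It gives the time, the measured TCP pose, the force, the opening and the grip force at its end, in the units of the state.
- manip.get_state(): the state, without advancing time (a new reading comes with each control period).
- manip.snapshot(name): name is "scene" or "top" or "wrist"; returns a dict with "image" (420x560x3 uint8, red, green, blue), "depth" (420x560 float32, mm along the optical axis (not along the pixel's ray), 0 where there is no reading), "camera_matrix" (3x3 intrinsics, pixels), "extrinsics" (4x4, takes a point from camera to world coordinates); the wrist camera has in their place "tool_from_camera" (4x4, takes a point from camera to tool coordinates, whose origin is the TCP and whose axes are the flange's). Camera axes: x right, y down, z forward; pixel columns grow to the right and rows downward; lengths in mm; the calibration is good to about 2 mm. A picture is of the moment at which its call begins: read the wrist's pose just before it.
- manip.close_job(): hands the job in; it is judged then, once.
Trained networks look in the newest picture that a camera, given by its name, has taken for a name from the list of things; names that differ only in an ending like _2 or _b are one class to them, and where a whole thing is asked for, a point or a joint stands for the part that bears it (a point fixed in the world has none). Each returns a list of dicts, best first, with "p" (0 to 1); they miss things now and then, are a little off and sometimes report something else, mostly with a low value. They report only what shows in the picture. A call takes as long as a camera call.
- manip.search_frame(camera, thing): "box" ([centre column, centre row, width, height] in pixels, round what is visible of it).
The state is a dict: "clock": time; "joint_positions": joint angles; "qd": joint speeds; "joint_torque": joint torques, N m; "tool_pos": TCP position; "tcp_rot": TCP orientation; "contact_force": force on the tool from outside, world axes, zero at the start; "ft_torque": the same for the moment, N m; "opening": opening from 0.0 (shut) to 1.0 (fully open); "gripper_force": force on a finger pad.
Only numpy, scipy, OpenCV 4.12 (cv2) and the standard library are available. Lean on these libraries where they do the work, as an engineer would, in place of code of your own. Each camera call takes 0.05 s, during which the arm holds its last target. There are 200 camera calls.

## Task

The square jig plate rocks on one of its four feet. With closed fingers, press down on its corners one after another until you find the one that gives, then press the round shim button of that corner all the way down. Press no other shim, grasp or lift nothing, and leave the things around the plate where they are.

Things in the scene. Friction and masses are not known exactly. Their poses are not given: they have to be found in the camera images.
- plate_centre (a point): Centre of the top face of the jig plate: square aluminium plate 180 x 180 x 10 mm, top level, 33 to 34 mm above the bench at rest, sides along this point's x and y (z up). It cannot slide or come off. A bolt with spring washers, 26 mm across, stands 15 mm above its middle; dowels 8 mm across stand 6 mm high at the middles of two opposite edges.
- jig_base: Grey base 190 x 190 x 12 mm fixed to the bench, origin under its centre, under the plate and with the same axes. It carries the plate on four feet in round rubber boots. Three feet carry it firmly; one, which cannot be told by looking, is 5 mm short, so the plate rocks there.
- corner_1 (a point): Pressing spot on the plate's top near one corner (+75, +75 mm from the plate's centre along its x and y), 34 mm above the bench; it moves with the plate. A firm corner yields less than 2 mm to a 15 N press; the rocking one gives way under about 5 N and drops about 6 mm, and springs back when let go.
- corner_2 (a point): Pressing spot on the plate's top near one corner (+75, -75 mm from the plate's centre along its x and y), 34 mm above the bench; it moves with the plate. A firm corner yields less than 2 mm to a 15 N press; the rocking one gives way under about 5 N and drops about 6 mm, and springs back when let go.
- corner_3 (a point): Pressing spot on the plate's top near one corner (-75, +75 mm from the plate's centre along its x and y), 34 mm above the bench; it moves with the plate. A firm corner yields less than 2 mm to a 15 N press; the rocking one gives way under about 5 N and drops about 6 mm, and springs back when let go.
- corner_4 (a point): Pressing spot on the plate's top near one corner (-75, -75 mm from the plate's centre along its x and y), 34 mm above the bench; it moves with the plate. A firm corner yields less than 2 mm to a 15 N press; the rocking one gives way under about 5 N and drops about 6 mm, and springs back when let go.
- shim_1_top (a point): Top centre of push-down shim 1: a round steel button 29 mm across in a 34 mm hole of the plate, 47 mm inward of a corner's pressing spot on the diagonal. Up, its top is 12 mm above the plate (46 mm above the bench); pressed flat, 2 mm above it. Each corner has one; which number stands at which corner varies: the nearest is that corner's shim.
- shim_1 (a joint): Travel of shim 1: 0 m up, 0.010 m pressed flat on its stop. Moves straight down against 6 to 10 N of friction (more under a firm corner) and stays down at the rocking corner. Going down it fills up to 5 mm under its corner: this makes the rocking corner firm, but jacks a firm corner up and tilts the plate.
- shim_2_top (a point): Top centre of push-down shim 2: a round steel button 29 mm across in a 34 mm hole of the plate, 47 mm inward of a corner's pressing spot on the diagonal. Up, its top is 12 mm above the plate (46 mm above the bench); pressed flat, 2 mm above it. Each corner has one; which number stands at which corner varies: the nearest is that corner's shim.
- shim_2 (a joint): Travel of shim 2: 0 m up, 0.010 m pressed flat on its stop. Moves straight down against 6 to 10 N of friction (more under a firm corner) and stays down at the rocking corner. Going down it fills up to 5 mm under its corner: this makes the rocking corner firm, but jacks a firm corner up and tilts the plate.
- shim_3_top (a point): Top centre of push-down shim 3: a round steel button 29 mm across in a 34 mm hole of the plate, 47 mm inward of a corner's pressing spot on the diagonal. Up, its top is 12 mm above the plate (46 mm above the bench); pressed flat, 2 mm above it. Each corner has one; which number stands at which corner varies: the nearest is that corner's shim.
- shim_3 (a joint): Travel of shim 3: 0 m up, 0.010 m pressed flat on its stop. Moves straight down against 6 to 10 N of friction (more under a firm corner) and stays down at the rocking corner. Going down it fills up to 5 mm under its corner: this makes the rocking corner firm, but jacks a firm corner up and tilts the plate.
- shim_4_top (a point): Top centre of push-down shim 4: a round steel button 29 mm across in a 34 mm hole of the plate, 47 mm inward of a corner's pressing spot on the diagonal. Up, its top is 12 mm above the plate (46 mm above the bench); pressed flat, 2 mm above it. Each corner has one; which number stands at which corner varies: the nearest is that corner's shim.
- shim_4 (a joint): Travel of shim 4: 0 m up, 0.010 m pressed flat on its stop. Moves straight down against 6 to 10 N of friction (more under a firm corner) and stays down at the rocking corner. Going down it fills up to 5 mm under its corner: this makes the rocking corner firm, but jacks a firm corner up and tilts the plate.
- wood_block: Bystander: loose wooden block 50 x 110 x 42 mm beside the base; origin under its centre. Leave alone.
- tape_measure: Bystander: loose black and yellow tape measure 41 x 84 x 62 mm standing beside the base; origin under its centre. Leave alone.
- cap_blue: Bystander: loose blue plastic cap 33 mm across, 21 mm high, in front of the base; origin under its centre. Leave alone.
- small_cap: Bystander: loose blue plastic cap 25 mm across, 17 mm high, in front of the base; origin under its centre. Leave alone.

How it is judged (in metres and radians):
On the way:
1. the rocking corner is pressed down by a finger (it drops at least 3 mm) while all shims are still up (height (world z) of any of corner_1, corner_2, corner_3, corner_4 below 0.03 m and contact force between the fingers and anything else above 1 N and value of joint each of shim_1, shim_2, shim_3, shim_4 below 0.002 m), for 0.1 s.
At the end, for the whole second after the job is handed in: Exactly one shim is pressed flat (travel over 8.5 mm of 10), the other three are still up (under 2 mm), and the plate is level within 0.012 rad and neither jacked up nor pushed down by more than about 1.5 mm, which only the shim of the rocking corner allows (((value of joint shim_1 above 0.0085 m and value of joint each of shim_2, shim_3, shim_4 below 0.002 m) or (value of joint shim_2 above 0.0085 m and value of joint each of shim_1, shim_3, shim_4 below 0.002 m) or (value of joint shim_3 above 0.0085 m and value of joint each of shim_1, shim_2, shim_4 below 0.002 m) or (value of joint shim_4 above 0.0085 m and value of joint each of shim_1, shim_2, shim_3 below 0.002 m)) and angle between plate_centre's own z axis and vertical below 0.012 rad and height (world z) of plate_centre between 0.0315 and 0.0355 m); the robot touches nothing.
It fails at once if a bystander is pushed away or lifted (moved more than 20 mm) (distance of any of wood_block, tape_measure, cap_blue, small_cap from where it was at the start of the episode above 0.02 m).
It fails at once if the plate is lifted by more than 4 mm (height (world z) of plate_centre above 0.038 m).
It fails at once if the shim of a firm corner is pressed (a shim is down and the plate jacked out of level) (value of joint any of shim_1, shim_2, shim_3, shim_4 above 0.006 m and angle between plate_centre's own z axis and vertical above 0.025 rad).
It also fails if it takes over 51 s, if anything falls off the work surface, if the arm or the gripper's body presses on something with over 40 N, if the wrist force passes 120 N, or if a joint passes its speed limit or range.

## Working session

There is one attempt and no reset: what is moved stays moved. The work goes in short steps, Python scripts to look and compute and a tool call to move; the robot and the scene stay as the last step left them, time stands still between calls to the robot, and variables do not carry over. Pictures are saved under pics/ and viewed, at most 10 in all, crops included, and the job is handed in when it is done.

Besides the shell and the picture viewer there is one more tool, called after ">>>" as name(argument=value, ...), one argument or row to a line, values as JSON. drive_tool: Moves the arm, as the interface text tells. Its arguments: {"type":"object","properties":{"motion":{"type":"array","items":{"type":"object","properties":{"gripper":{"type":"number"},"linear":{"type":"array","items":{"type":"number"}},"delta_rot":{"type":"array","items":{"type":"number"}}}}},"force":{"type":"number"}},"required":["motion"]}

```bash
mkdir -p pics; cat > h.py <<'E'
import numpy as np, cv2
from workcell import manip
def px2w(s,u,v,z=None):
    K=np.array(s["camera_matrix"]);T=np.array(s["extrinsics"])
    r=np.linalg.inv(K)@[u,v,1]
    if z is None:
        d=np.median([x for x in s["depth"][int(v)-1:int(v)+2,int(u)-1:int(u)+2].ravel() if x>0]); return T[:3,:3]@(r*d)+T[:3,3]
    w=T[:3,:3]@r; return T[:3,3]+w*(z-T[2,3])/w[2]
E
python3 - <<'E'
from h import *
s=manip.snapshot("top"); cv2.imwrite("pics/top.png",s["image"][:,:,::-1])
for n in ["shim_1_top","plate_centre","jig_base","wood_block","tape_measure","cap_blue","small_cap"]:
    for d in manip.search_frame("top",n)[:5]:
        b=d["box"]; print(n,round(d["p"],2),np.round(b),px2w(s,b[0],b[1]).round(1))
st=manip.get_state();print({k:np.round(st[k],3) for k in("clock","tool_pos","tcp_rot","contact_force")})
print(np.array(s["extrinsics"]).round(2))
E
```

```text
shim_1_top 0.62 [297. 179.  12.  16.] [607.8  22.3  47. ]
shim_1_top 0.19 [353. 193.  29.  38.] [575.8 -96.5  62.1]
plate_centre 0.93 [285. 203.  96.  95.] [554.6  48.5  48.2]
jig_base 0.98 [283. 204.  98.  97.] [552.1  51.9  43.3]
wood_block 0.93 [206. 209.  29.  50.] [537.6 216.2  42.8]
tape_measure 0.73 [357. 193.  28.  39.] [ 575.7 -104.3   62.5]
tape_measure 0.28 [296. 179.  15.  20.] [607.8  24.3  47.2]
cap_blue 0.64 [265. 274.  16.  15.] [404.7  86.6  21.4]
small_cap 0.58 [319. 264.   9.  15.] [428.4 -28.4  17.6]
small_cap 0.28 [205. 208.  34.  50.] [539.8 217.2  42.8]
{'clock': np.float64(0.4), 'tool_pos': array([455.079, 428.248, 222.377]), 'tcp_rot': array([ 3.141, -0.   , -0.816]), 'contact_force': array([0.016, 0.578, 0.554])}
[[ 2.0000e-02 -9.8000e-01  2.0000e-01  3.7233e+02]
 [-1.0000e+00 -2.0000e-02 -2.0000e-02  6.2750e+01]
 [ 2.0000e-02 -2.0000e-01 -9.8000e-01  8.9178e+02]
 [ 0.0000e+00  0.0000e+00  0.0000e+00  1.0000e+00]]
```

View pics/top.png

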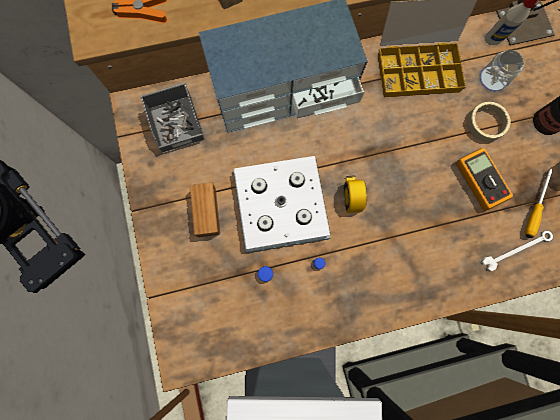

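The top view shows the plate centred at about (280,201), with shims at about (259,185), (297,179), (265,222) and (304,216). The wood block is to its left, the tape measure to its right, and the caps are in front.

```bash
python3 - <<'E'
from h import *
s=manip.snapshot("top")
K=np.array(s["camera_matrix"]);T=np.array(s["extrinsics"])
v,u=np.mgrid[140:270,215:345];d=s["depth"][140:270,215:345]
P=np.stack([u*d,v*d,d],-1)@np.linalg.inv(K).T@T[:3,:3].T+T[:3,3]
im=s["image"][140:270,215:345].astype(int)
m=(im.min(-1)>180)&(abs(P[...,2]-34)<6)
print(np.median(P[m][:,2]))
m8=cv2.morphologyEx(m.astype(np.uint8),cv2.MORPH_OPEN,np.ones((3,3)))
c=max(cv2.findContours(m8,0,cv2.CHAIN_APPROX_NONE)[0],key=cv2.contourArea)[:,0]
q=np.array([px2w(s,a+215,b+140,34)[:2] for a,b in c],np.float32)
r=cv2.minAreaRect(q);print("rect",r)
sh=np.array([px2w(s,a,b,z)[:2] for a,b,z in[(259,185,46),(297,179,46),(265,222,46),(304,216,46)]]);print(sh.round(1),sh.mean(0),px2w(s,280.5,201,49))
a=np.radians(r[2]);R=np.array([[np.cos(a),-np.sin(a)],[np.sin(a),np.cos(a)]])
for x in(75,-75):
  for y in(75,-75):print((np.array(r[0])+R@[x,y]).round(1),(np.array(r[0])+R@[x,y]*(1-33.2/75)).round(1))
st=manip.get_state();print(st["clock"],st["opening"])
E
```

```text
33.89659857564567
rect ((561.5292358398438, 55.714454650878906), (179.3828887939453, 179.99417114257812), 10.7294340133667)
[[592.6 104.2]
 [607.9  22.5]
 [512.2  89.1]
 [526.9   6.6]] [559.87383163  55.62251266] [557.70009325  57.2650254   49.        ]
[621.3 143.4] [594.8 104.6]
[649.2  -4. ] [610.4  22.4]
[473.9 115.4] [512.7  89. ]
[501.8 -31.9] [528.2   6.9]
0.45 1.00163455386812
```

>>> drive_tool(
  motion=[
    {"gripper": 1, "linear": [0, 0, 20], "delta_rot": [0, 0, 0.17]},
    {"gripper": 1, "linear": [0, 0, 20], "delta_rot": [0, 0, 0.17]},
    {"gripper": 1, "linear": [0, 0, 20], "delta_rot": [0, 0, 0.17]},
    {"gripper": 1, "linear": [0, 0, 20], "delta_rot": [0, 0, 0.058]},
    {"gripper": 1, "linear": [0, 0, 20], "delta_rot": [0, 0, 0]},
  ],
  force=20,
)

```text
clock: 1.08
tool_pos: [455.2, 428.3, 122.0]
tcp_rot: [-3.141, 0.0, -1.384]
contact_force: [-0.5, -0.3, -0.1]
opening: 0.517
gripper_force: 0.0
```

>>> drive_tool(
  motion=[
    {"gripper": 1, "linear": [52, -18, 0], "delta_rot": [0, 0, 0]},
    {"gripper": 1, "linear": [52, -18, 0], "delta_rot": [0, 0, 0]},
    {"gripper": 1, "linear": [52, -18, 0], "delta_rot": [0, 0, 0]},
    {"gripper": 1, "linear": [52, -18, 0], "delta_rot": [0, 0, 0]},
    {"gripper": 1, "linear": [52, -18, 0], "delta_rot": [0, 0, 0]},
  ],
)

```text
clock: 1.7
tool_pos: [592.7, 188.1, 122.8]
tcp_rot: [-3.141, 0.0, -1.383]
contact_force: [0.7, 1.3, -0.3]
opening: 0.018
gripper_force: 0.0
```

>>> drive_tool(
  motion=[
    {"gripper": 1, "linear": [51, -20, 0], "delta_rot": [0, 0, 0]},
    {"gripper": 1, "linear": [0, 0, 40], "delta_rot": [0, 0, 0]},
    {"gripper": 1, "linear": [0, 0, 30], "delta_rot": [0, 0, 0]},
    {"gripper": 1, "linear": [0, 0, 0], "delta_rot": [0, 0, 0]},
    {"gripper": 1, "linear": [0, 0, 0], "delta_rot": [0, 0, 0]},
  ],
)

```text
clock: 2.33
tool_pos: [622.1, 143.7, 53.8]
tcp_rot: [-3.139, -0.0, -1.383]
contact_force: [0.3, 0.3, 0.4]
opening: 0.006
gripper_force: 0.0
```

```bash
python3 - <<'E'
from h import *
s=manip.snapshot("scene"); cv2.imwrite("pics/s1.png",s["image"][:,:,::-1])
E
```

```text
(no output)
```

View pics/s1.png

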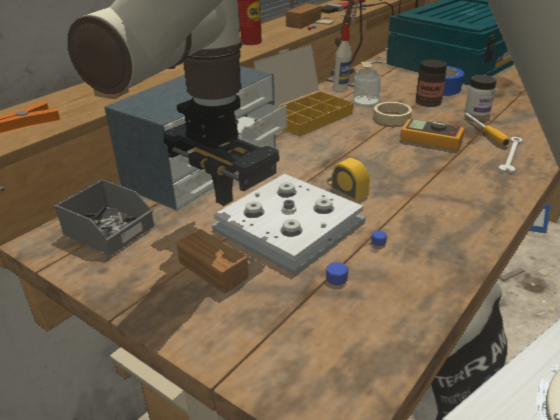

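>>> drive_tool(
  motion=[
    {"gripper": 1, "linear": [0, 0, 16], "delta_rot": [0, 0, 0]},
    {"gripper": 1, "linear": [0, 0, 2], "delta_rot": [0, 0, 0]},
    {"gripper": 1, "linear": [0, 0, 2], "delta_rot": [0, 0, 0]},
    {"gripper": 1, "linear": [0, 0, 1], "delta_rot": [0, 0, 0]},
    {"gripper": 1, "linear": [0, 0, 0], "delta_rot": [0, 0, 0]},
  ],
)

```text
clock: 3.0
tool_pos: [621.0, 143.2, 31.8]
tcp_rot: [-3.142, -0.0, -1.384]
contact_force: [-1.7, -0.7, 1.6]
opening: 0.005
gripper_force: 0.7
```

```bash
python3 - <<'E'
from h import *
s=manip.snapshot("top")
K=np.array(s["camera_matrix"]);T=np.array(s["extrinsics"])
v,u=np.mgrid[0:420,0:560];d=s["depth"]
P=(np.stack([u*d,v*d,d],-1)@np.linalg.inv(K).T@T[:3,:3].T+T[:3,3])[d>0]
m=(P[:,2]>80)&(P[:,0]>660)&(P[:,1]<110)&(P[:,1]>-80)
q=P[m];i=q[:,0].argsort()[:200:20];print(q[i].round())
E
```

```text
[[742.  25.  97.]
 [744.  20.  87.]
 [746.  11.  80.]
 [747.  11. 111.]
 [748.   7. 109.]
 [749.  91. 129.]
 [750.  27.  99.]
 [751.  85. 134.]
 [752.  97. 132.]
 [753.  25. 103.]]
```

>>> drive_tool(
  motion=[
    {"gripper": 1, "linear": [0, 0, 1], "delta_rot": [0, 0, 0]},
    {"gripper": 1, "linear": [0, 0, 1], "delta_rot": [0, 0, 0]},
    {"gripper": 1, "linear": [0, 0, 0], "delta_rot": [0, 0, 0]},
    {"gripper": 1, "linear": [0, 0, 0], "delta_rot": [0, 0, 0]},
    {"gripper": 1, "linear": [0, 0, 0], "delta_rot": [0, 0, 0]},
  ],
)

```text
clock: 3.68
tool_pos: [621.2, 143.3, 29.7]
tcp_rot: [-3.141, 0.0, -1.384]
contact_force: [-0.6, -0.0, 2.6]
opening: 0.006
gripper_force: 1.6
```

>>> drive_tool(
  motion=[
    {"gripper": 1, "linear": [0, 0, 1], "delta_rot": [0, 0, 0]},
    {"gripper": 1, "linear": [0, 0, 1], "delta_rot": [0, 0, 0]},
    {"gripper": 1, "linear": [0, 0, 0.5], "delta_rot": [0, 0, 0]},
    {"gripper": 1, "linear": [0, 0, 0], "delta_rot": [0, 0, 0]},
    {"gripper": 1, "linear": [0, 0, 0], "delta_rot": [0, 0, 0]},
  ],
)

```text
clock: 4.3
tool_pos: [621.4, 143.4, 27.5]
tcp_rot: [-3.141, 0.0, -1.384]
contact_force: [-0.5, 0.6, 6.2]
opening: 0.007
gripper_force: 2.8
```

```bash
python3 - <<'E'
from h import *
s=manip.snapshot("scene"); cv2.imwrite("pics/s2.png",cv2.resize(s["image"][150:280,180:400,::-1],None,fx=3,fy=3))
s=manip.snapshot("top")
K=np.array(s["camera_matrix"]);T=np.array(s["extrinsics"])
v,u=np.mgrid[0:420,0:560];d=s["depth"]
P=np.stack([u*d,v*d,d],-1)@np.linalg.inv(K).T@T[:3,:3].T+T[:3,3]
a=np.radians(10.7);R=np.array([[np.cos(a),-np.sin(a)],[np.sin(a),np.cos(a)]])
q=(P[...,:2]-[561.3,55.7])@R
m=(abs(q).max(-1)<85)&(P[...,2]>22)&(P[...,2]<39)&(s["image"].min(-1)>150)
A=np.c_[q[m],np.ones(m.sum())]
for _ in range(3):
  c,*_r=np.linalg.lstsq(A,P[m][:,2],rcond=None)
print(c, A.shape)
E
```

```text
[-0.03865034 -0.0403067  33.66466442] (4007, 3)
```

View pics/s2.png

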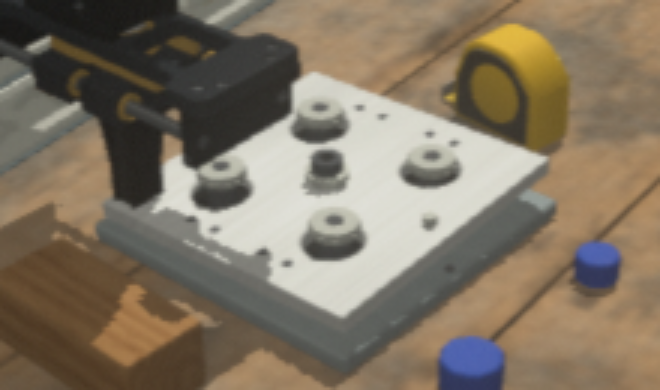

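The picture and the plane fit agree. The corner at (+75,+75) drops about 6 mm under roughly 6 N, so it is the rocking one. All shims are still up. I'll lift off and move over its shim.

>>> drive_tool(
  motion=[
    {"gripper": 1, "linear": [0, 0, -20], "delta_rot": [0, 0, 0]},
    {"gripper": 1, "linear": [0, 0, -20], "delta_rot": [0, 0, 0]},
    {"gripper": 1, "linear": [33, 33, 0], "delta_rot": [0, 0, 0]},
    {"gripper": 1, "linear": [0, 0, 0], "delta_rot": [0, 0, 0]},
    {"gripper": 1, "linear": [0, 0, 0], "delta_rot": [0, 0, 0]},
  ],
)

```text
clock: 5.03
tool_pos: [594.9, 104.4, 66.6]
tcp_rot: [3.141, -0.0, -1.384]
contact_force: [1.1, -0.3, 0.0]
opening: 0.009
gripper_force: 0.0
```

```bash
python3 - <<'E'
from h import *
s=manip.snapshot("scene"); cv2.imwrite("pics/s3.png",cv2.resize(s["image"][150:280,180:400,::-1],None,fx=3,fy=3))
E
```

```text
(no output)
```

View pics/s3.png

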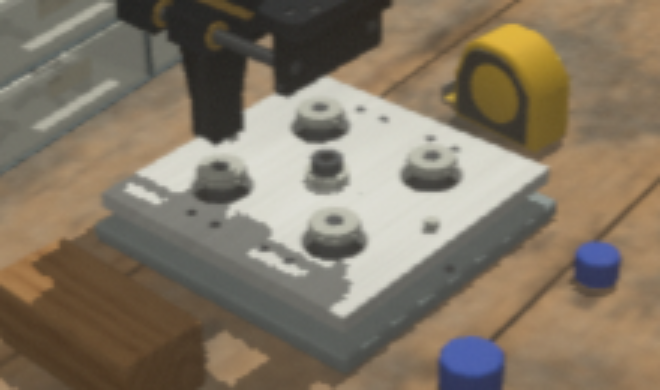

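The fingertips at (215,135) are directly above that corner's shim at (220,178), and the plate has sprung back. I'll press now.

>>> drive_tool(
  motion=[
    {"gripper": 1, "linear": [0, 0, 18], "delta_rot": [0, 0, 0]},
    {"gripper": 1, "linear": [0, 0, 4], "delta_rot": [0, 0, 0]},
    {"gripper": 1, "linear": [0, 0, 3], "delta_rot": [0, 0, 0]},
    {"gripper": 1, "linear": [0, 0, 3], "delta_rot": [0, 0, 0]},
    {"gripper": 1, "linear": [0, 0, 2], "delta_rot": [0, 0, 0]},
  ],
)

```text
clock: 5.7
tool_pos: [595.1, 105.3, 38.0]
tcp_rot: [-3.141, -0.0, -1.383]
contact_force: [-2.3, 0.6, 7.0]
opening: 0.004
gripper_force: 3.3
```

>>> drive_tool(
  motion=[
    {"gripper": 1, "linear": [0, 0, 1], "delta_rot": [0, 0, 0]},
    {"gripper": 1, "linear": [0, 0, 1], "delta_rot": [0, 0, 0]},
    {"gripper": 1, "linear": [0, 0, 0], "delta_rot": [0, 0, 0]},
    {"gripper": 1, "linear": [0, 0, 0], "delta_rot": [0, 0, 0]},
    {"gripper": 1, "linear": [0, 0, 0], "delta_rot": [0, 0, 0]},
  ],
)

```text
clock: 6.32
tool_pos: [595.1, 105.3, 36.4]
tcp_rot: [-3.141, -0.0, -1.383]
contact_force: [-3.0, -0.1, 8.1]
opening: 0.005
gripper_force: 3.7
```

>>> drive_tool(
  motion=[
    {"gripper": 1, "linear": [0, 0, 1], "delta_rot": [0, 0, 0]},
    {"gripper": 1, "linear": [0, 0, 1], "delta_rot": [0, 0, 0]},
    {"gripper": 1, "linear": [0, 0, 1], "delta_rot": [0, 0, 0]},
    {"gripper": 1, "linear": [0, 0, 0], "delta_rot": [0, 0, 0]},
    {"gripper": 1, "linear": [0, 0, 0], "delta_rot": [0, 0, 0]},
  ],
)

```text
clock: 6.95
tool_pos: [595.2, 105.3, 36.3]
tcp_rot: [-3.14, -0.001, -1.382]
contact_force: [-8.7, 0.6, 21.5]
opening: 0.007
gripper_force: 10.7
```

>>> drive_tool(
  motion=[
    {"gripper": 1, "linear": [0, 0, 1], "delta_rot": [0, 0, 0]},
    {"gripper": 1, "linear": [0, 0, 1], "delta_rot": [0, 0, 0]},
    {"gripper": 1, "linear": [0, 0, 0], "delta_rot": [0, 0, 0]},
    {"gripper": 1, "linear": [0, 0, 0], "delta_rot": [0, 0, 0]},
    {"gripper": 1, "linear": [0, 0, 0], "delta_rot": [0, 0, 0]},
  ],
)

```text
clock: 7.58
tool_pos: [595.2, 105.3, 36.2]
tcp_rot: [-3.14, -0.001, -1.381]
contact_force: [-11.8, 1.1, 31.5]
opening: 0.005
gripper_force: 15.4
```

Solid stop at 36.2 mm, which is the flat height. I'll lift off and check.

>>> drive_tool(
  motion=[
    {"gripper": 1, "linear": [0, 0, -10], "delta_rot": [0, 0, 0]},
    {"gripper": 1, "linear": [0, 0, -30], "delta_rot": [0, 0, 0]},
    {"gripper": 1, "linear": [0, 0, -40], "delta_rot": [0, 0, 0]},
    {"gripper": 1, "linear": [-50, 0, -20], "delta_rot": [0, 0, 0]},
    {"gripper": 1, "linear": [-60, 0, 0], "delta_rot": [0, 0, 0]},
  ],
)

```text
clock: 8.2
tool_pos: [575.7, 213.9, 132.3]
tcp_rot: [-3.137, 0.001, -1.386]
contact_force: [-0.5, 0.1, 0.1]
opening: 0.006
gripper_force: 0.0
```

>>> drive_tool(
  motion=[
    {"gripper": 1, "linear": [-60, 0, 0], "delta_rot": [0, 0, 0]},
    {"gripper": 1, "linear": [-60, 0, 0], "delta_rot": [0, 0, 0]},
    {"gripper": 1, "linear": [0, 0, 0], "delta_rot": [0, 0, 0]},
    {"gripper": 1, "linear": [0, 0, 0], "delta_rot": [0, 0, 0]},
    {"gripper": 1, "linear": [0, 0, 0], "delta_rot": [0, 0, 0]},
  ],
)

```text
clock: 8.82
tool_pos: [552.2, 329.4, 129.9]
tcp_rot: [3.141, -0.0, -1.385]
contact_force: [-0.1, 0.4, 0.6]
opening: 0.007
gripper_force: 0.0
```

```bash
python3 - <<'E'
from h import *
s=manip.snapshot("scene"); cv2.imwrite("pics/s4.png",cv2.resize(s["image"][150:280,180:400,::-1],None,fx=3,fy=3))
s=manip.snapshot("top")
K=np.array(s["camera_matrix"]);T=np.array(s["extrinsics"])
v,u=np.mgrid[0:420,0:560];d=s["depth"]
P=np.stack([u*d,v*d,d],-1)@np.linalg.inv(K).T@T[:3,:3].T+T[:3,3]
a=np.radians(10.7);R=np.array([[np.cos(a),-np.sin(a)],[np.sin(a),np.cos(a)]])
q=(P[...,:2]-[561.3,55.7])@R
m=(abs(q).max(-1)<85)&(P[...,2]>22)&(P[...,2]<39)&(s["image"].min(-1)>150)
A=np.c_[q[m],np.ones(m.sum())]
print(np.linalg.lstsq(A,P[m][:,2],rcond=None)[0])
for x in(1,-1):
  for y in(1,-1):
    k=np.hypot(*(q-[41.8*x,41.8*y]).transpose(2,0,1))<11; print(x,y,np.median(P[k][:,2]))
E
```

```text
[ 5.41049408e-04 -1.33640443e-03  3.40953004e+01]
1 1 36.48234785989058
1 -1 46.999782677856615
-1 1 46.77186443837718
-1 -1 46.9010322502005
```

View pics/s4.png

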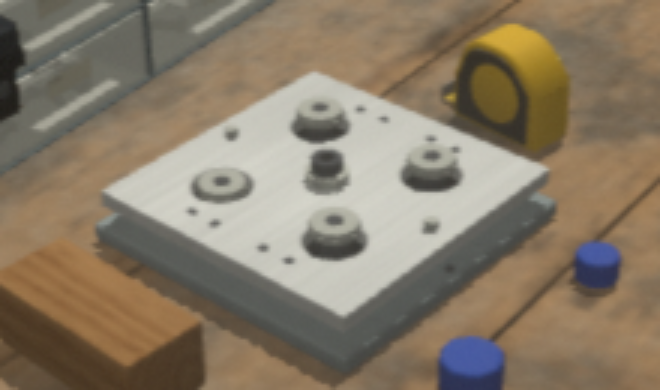

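The shim at (220,185) is flat, the other three are up, the plate is level at 34 mm, and the bystanders haven't moved.

```bash
python3 -c "
from workcell import manip
print(manip.close_job())"
```

```text
the job is handed in; nothing more can be done
None
```

The job is handed in: the rocking corner was the (+75, +75) one, the first I pressed (the other three weren't tested), and its shim is now flat, with the other three up, the plate level at 34 mm and the bystanders left in place.

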